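Put the jam-tasting caddy away under its cover

ROBOT

A 6-joint arm with a two-finger parallel gripper is mounted at the origin on the work surface. World frame = base frame: x ahead of the robot, y to its left, z up, the work surface at z = 0. Lengths are in mm, angles in rad, forces in N, time in s.
With the tool pointing down it reaches from about 275 to 725 mm from the base axis. Payload 5.6 kg.
Tool frame: the origin (TCP) lies between the finger pads; the fingertips stand 25 mm ahead of it and the grasp point (between the pads) lies 6 mm ahead of it; z points along the fingers, y is the direction in which the jaws open and shut (so a half turn about z gives the same grasp; the last joint's range is limited). The gripper opens to 85 mm and grips with 20 to 120 N. Pads are 22 mm wide; open, the fingers measure 114 mm over their backs; the gripper's body (76 mm by 85 mm) begins 54 mm behind the grasp point. The pads swing forward as they close: fully open they stand 13 mm farther back than shut.
Start: joints at [1.633, 0.255, 0.108, 0, -1.424, -0.285], TCP at [121.501, 536.405, 256.283] pointing down, gripper open.
Joint ranges: [-2.95, 2.95], [-1.21, 1.97], [-1.09, 1.5], [-2.87, 1.71], [-2.94, -0.07], [-3.05, 3.05]. Speed limits (rad/s): [2.57, 2.57, 3.14, 3.14, 3.14, 3.14].

INTERFACE

Orientations are given as a unit quaternion [w, x, y, z].
In Python, from workcell import bot gives the robot as it stands.
- The arm moves only by the tool step_arm, never from a script. Its argument "rows" is a list of rows, each an object of numbers: "gripper": the closure, from 0 (fully open) to 1 (shut); "x", "y", "z": the shift along the tool's x, y, z in mm; "ax", "ay", "az": the turn, a rotation vector about the tool's x, y, z in rad. A call has 1 to 12 rows; each row shifts and turns the pose as measured when the row begins, along the tool's axes as they then stand; what a row does not reach is not made up. A row lasts 1/12 s, in which the tool goes at most 41.7 mm and 7.16 degrees, less where a joint would pass 70% of its speed; a pose out of reach is approached as far as the arm can. A call with a gripper value outside its range is refused whole. The fingers move at their own pace and stop on an object; "newtons" is the grip in N (left out, the last holds). Time passes only in rows, so rows that do not move let the fingers close. It gives the time, the measured TCP pose, the force and the opening at its end, in the units of the state.
- bot.read_state(): the state, without advancing time (a new reading comes with each control period).
- bot.get_image(name): name is "scene" or "top" or "wrist"; returns the picture (384x512x3 uint8, red, green, blue); there is no depth.
- bot.camera_info(name): a dict with "fx", "fy", "cx", "cy" (pixels), "rvec" (rotation vector, rad) and "tvec" (3), from world to camera coordinates, as OpenCV has them; the wrist camera has in their place "hand_eye" (4x4, takes a point from camera to tool coordinates, whose origin is the TCP and whose axes are the flange's). Camera axes: x right, y down, z forward; pixel columns grow to the right and rows downward; lengths in mm; the calibration is good to about 2 mm. The wrist camera is an equidistant fisheye: a pixel r from the principal point sees the ray r / f radians off the axis. A picture is of the moment at which its call begins: read the wrist's pose just before it. camera_info takes no time and is no camera call.
- bot.finish_job(): hands the job in, once; it reports no verdict.
The state is a dict: "clock": time; "joint_positions": joint angles; "qd": joint speeds; "joint_efforts": joint torques, N m; "eef_pos": TCP position; "tcp_rot": TCP orientation; "ft_force": force on the tool from outside, world axes, zero at the start; "moment": the same for the moment, N m; "gripper_width": finger opening in mm.
Only numpy, scipy, OpenCV 4.12 (cv2) and the standard library are available. Lean on these libraries where they do the work, as an engineer would, in place of code of your own. Each camera call takes 0.05 s, during which the arm holds its last target. There are 200 camera calls.

TASK

Lift the wooden jam caddy, the one with a handle, down from the riser board, stand it on the counter clear of the cover's open end, and let go of it there. Then push it along the counter, between the cover's side walls, fully home against the end board, and last lower the lid gently shut over it. Keep the caddy upright, do not drop it, and leave everything else on the counter where it stands.

Things in the scene. Friction and masses are not known exactly. Their poses are not given: they have to be found in the camera images.
- caddy: Open wooden caddy with four small jars fixed in it, about 0.6 kg: 100 mm wide (its x), 160 mm long (its y), same from either end. Origin: centre of its underside. End boards 50 mm tall at y = +-80 mm (outer faces), long sides 30 mm, jar tops 48 mm. A handle board stands across its middle (see point caddy_handle). It starts on one half (either) of the riser board, upright.
- caddy_handle (a point): Middle of the handle's top edge, 88 mm above the caddy's underside, axes as the caddy's. The handle board is 14 mm thick along y, 60 mm wide along x, and free to grasp by its top 35 mm with the fingers closing along y.
- riser: Fixed dark wooden riser board, 360 (its x) by 220 (its y) mm, top 40 mm above the counter; origin at counter level under its centre. The caddy stands on one half (either one), the crock on the other.
- cover: Fixed white cover, no floor, 100 mm tall. Origin: on the counter where the caddy's centre must end; +y points out of the open end. Inner faces: side walls x = +-60 mm, from y = -80 to +50 mm; end board y = -80 mm (so the homed caddy touches it and stays 30 mm out of the side walls, under the lid). The half-open lid overhangs the inside: the caddy cannot be lowered in from above.
- lid (a joint): Lid angle in rad: 0 shut (flat on the walls), 1.0 the hinge's upper stop; it starts 0.8 to 1.0. A stiff hinge (about 0.4 N m of friction) holds the lid where it is left; a push of 1 to 4 N on its free edge moves it.
- lid_hinge (a point): Middle of the lid's hinge axis, along the top of the end board: at x = 0, y = -88, z = 102 mm of the cover. The axis is the cover's x. The lid is a clear pane in a wooden frame, 136 mm wide, 178 mm long from hinge to free edge.
- lid_edge (a point): Middle of the outer face of the wooden strip (20 mm wide, 12 mm thick) on the lid's free edge: 168 mm from the hinge, 12 mm off the hinge plane. Its frame turns with the lid: y from hinge to free edge, z out of the outer face. When open that face looks up and to the end-board side, away from the open end; press it from there to shut the lid.
- crock: White stoneware crock with a wooden knob lid, 90 mm across, 100 mm tall; it shares the riser board with the caddy. Not to be disturbed. Origin: centre of its underside.
- mug: White mug, 80 mm across, 90 mm tall, standing beside the pushing lane. Not to be disturbed. Origin: centre of its underside.
- jam_jar: Amber jam jar with steel cap, 60 mm across, 75 mm tall, standing beside the cover. Not to be disturbed. Origin: centre of its underside.
- bowl: White bowl, 110 mm across, 55 mm tall. Not to be disturbed. Origin: centre of its underside.
- syrup: Amber syrup bottle, 64 mm across, 190 mm tall, behind the end board of the cover. Not to be disturbed. Origin: centre of its underside.
- sugar: Steel sugar shaker, 72 mm across, 110 mm tall. Not to be disturbed. Origin: centre of its underside.
Mind the look-alikes: they are no part of the job. Leave any blue or yellow look-alike of the caddy alone.

How it is judged:
By the outcome, as a careful person would: the job done as asked, in the order asked, and still so for the second after the job is handed in, with the robot touching nothing.
It also fails if it takes over 64 s, if anything falls off the work surface, if the arm or the gripper's body presses on something with over 40 N, if the wrist force passes 120 N, or if a joint passes its speed limit or range.

## Working session

There is one attempt and no reset: what is moved stays moved. The work goes in short steps, Python scripts to look and compute and a tool call to move; the robot and the scene stay as the last step left them, time stands still between calls to the robot, and variables do not carry over. Pictures are saved under pics/ and viewed, about 8 in all and at most 12, crops included, and the job is handed in when it is done.

Besides the shell and the picture viewer there is one more tool, called in YAML: its name, and indented under it one key for each argument. step_arm: Moves the arm, as the interface text tells. Its arguments: {"type":"object","properties":{"rows":{"type":"array","items":{"type":"object","properties":{"gripper":{"type":"number"},"x":{"type":"number"},"y":{"type":"number"},"z":{"type":"number"},"ax":{"type":"number"},"ay":{"type":"number"},"az":{"type":"number"}}}},"newtons":{"type":"number"}},"required":["rows"]}

```bash
mkdir -p pics; ls; python3 - <<'E'
from workcell import bot
import cv2, numpy as np
print(bot.read_state())
for n in("scene","top","wrist"):
    print(n,bot.camera_info(n))
    im=bot.get_image(n)[:,:,::-1]
    cv2.imwrite(f"pics/{n}0.png",cv2.resize(im,(800,600),interpolation=cv2.INTER_CUBIC))
E
```

```text
pics
{'clock': 0.0, 'joint_positions': array([ 1.63258985e+00,  2.55769032e-01,  1.07000411e-01, -4.41860839e-04,
       -1.42387319e+00, -2.84651103e-01]), 'qd': array([ 0.0001407 ,  0.00063023,  0.00130651, -0.00035173, -0.00045433,
        0.00094879]), 'joint_efforts': array([-1.12842429e-04, -3.86630666e+01,  2.37941641e+01,  5.36501035e+00,
       -6.03073262e-03,  2.74547382e-06]), 'eef_pos': array([121.38459642, 535.99132214, 255.38749414]), 'tcp_rot': array([ 9.46595810e-04,  9.93794167e-01, -1.11230635e-01, -5.62086864e-05]), 'ft_force': array([-0.17720538,  0.33453662, -0.62940275]), 'moment': array([0.01397788, 0.00565605, 0.03085678]), 'gripper_width': 85.51852243600989}
scene {'fx': 386.13134539509304, 'fy': 386.13134539509304, 'cx': 254.29487565202294, 'cy': 192.81407153616482, 'rvec': array([ 1.00780618,  2.42032484, -1.06595258]), 'tvec': array([ 393.28874845, -112.70494442, 1535.3227282 ])}
top {'fx': 363.10094011847605, 'fy': 363.10094011847605, 'cx': 254.35793579751606, 'cy': 193.48083830525653, 'rvec': array([ 2.16039964, -2.21979639,  0.11216297]), 'tvec': array([ -76.02890981,  491.3492462 , 1153.55918971])}
wrist {'fx': 297.3186396354542, 'fy': 297.3186396354542, 'cx': 251.4535434859635, 'cy': 191.94339290491573, 'hand_eye': array([[ 6.97415237e-04, -9.57114154e-01, -2.89710216e-01,
         7.40476660e+01],
       [ 9.99999756e-01,  6.79945228e-04,  1.60953472e-04,
        -3.92558669e-01],
       [ 4.29362331e-05, -2.89710258e-01,  9.57114395e-01,
        -1.17601081e+02],
       [ 0.00000000e+00,  0.00000000e+00,  0.00000000e+00,
         1.00000000e+00]])}
```

View pics/top0.png

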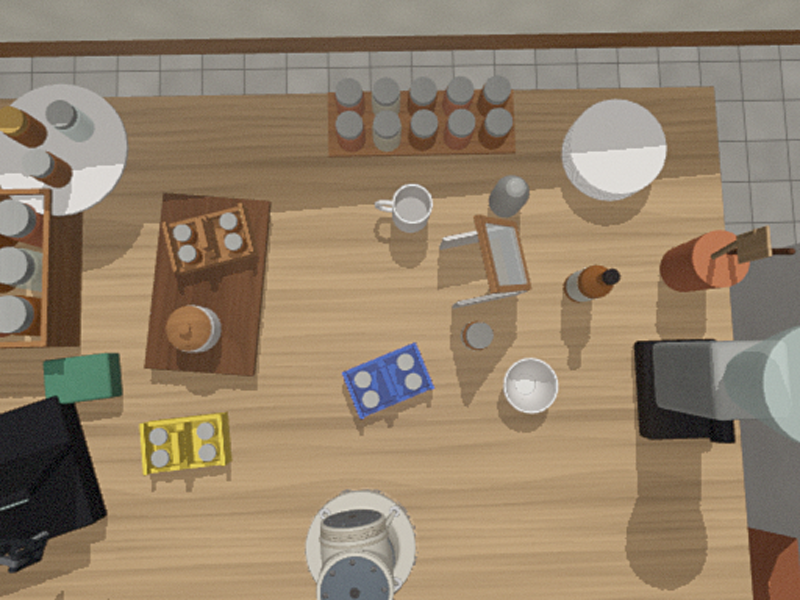

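View pics/scene0.png

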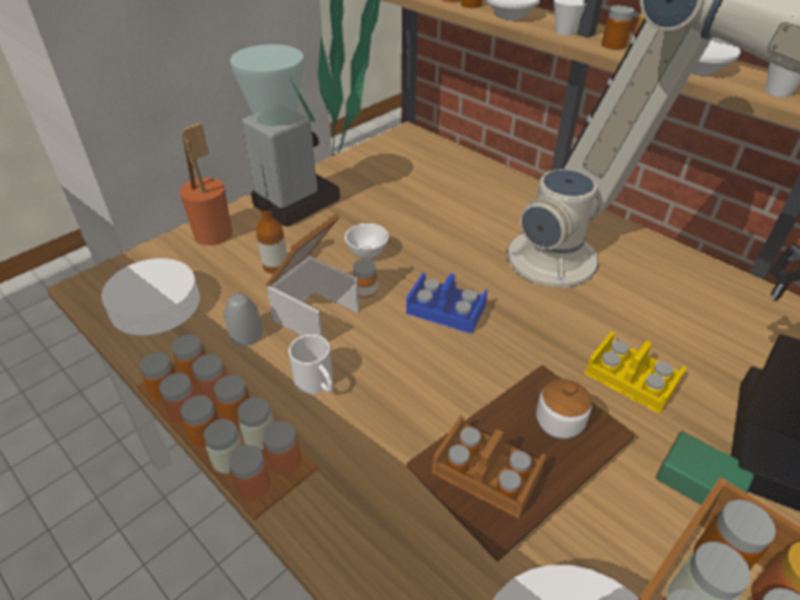

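The top view shows the wooden caddy at about (208,240) on the riser, with the crock at (193,328). The cover is at about (490,260), opening to the left, with the mug at (410,208) and the jam jar at (480,335). Next I'll project known points and triangulate features seen in both views.

```bash
cat > h.py <<'E'
from workcell import bot
import cv2, numpy as np
from scipy.optimize import least_squares
from scipy.spatial.transform import Rotation as R
def rot(s): q=s["tcp_rot"]; return R.from_quat([q[1],q[2],q[3],q[0]]).as_matrix()
S=1.5625
def cam(n):
    c=bot.camera_info(n); K=np.array([[c["fx"],0,c["cx"]],[0,c["fy"],c["cy"]],[0,0,1]])
    return K,np.array(c["rvec"]),np.array(c["tvec"])
def proj(n,P):  # in 800x600 view pixels
    K,r,t=cam(n); return cv2.projectPoints(np.array(P,float).reshape(-1,3),r,t,K,None)[0].reshape(-1,2)*S
def ray(n,uv):
    K,r,t=cam(n); M=cv2.Rodrigues(r)[0]
    d=M.T@np.linalg.solve(K,[uv[0]/S,uv[1]/S,1]); return -M.T@t,d
def onz(n,uv,z): o,d=ray(n,uv); return o+d*(z-o[2])/d[2]
def tri(uvt,uvs):
    (a,d),(b,e)=ray("top",uvt),ray("scene",uvs); d=d/np.linalg.norm(d);e=e/np.linalg.norm(e)
    k=np.linalg.lstsq(np.c_[d,-e],b-a,rcond=None)[0]; p,q=a+k[0]*d,b+k[1]*e
    return (p+q)/2,np.linalg.norm(p-q)
E
python3 - <<'E'
from h import *
np.set_printoptions(precision=1,suppress=True)
P=[[0,0,0],[300,0,0],[0,300,0],[121,536,256]]
print(proj("top",P),proj("scene",P))
for n,u,s in [("handle",(207,238),(490,445)),("hinge strip ends far",(512,220),(336,220)),("jar",(480,335),(364,266)),("knob",(185,332),(570,388))]:
    print(n,tri(u,s))
for n,u,z in [("crock",(193,330),100),("mug",(412,205),90),("jam",(480,335),75),("bowl",(530,386),55),("sugar",(515,188),110),("syrup",(611,276),190),
 ("riser1",(163,194),40),("r2",(270,202),40),("r3",(254,375),40),("r4",(146,366),40),("wallA end",(442,240),100),("wallB end",(455,304),100),
 ("cad a",(164,222),90),("cad b",(249,205),90),("cad c",(258,260),90),("cad d",(172,274),90)]: print(n,onz("top",u,z))
from PIL import Image
E
python3 - <<'E'
import cv2
a=cv2.imread('pics/top0.png');b=cv2.imread('pics/scene0.png')
x=cv2.resize(a[190:340,420:560],None,fx=2.8,fy=2.8,interpolation=2);y=cv2.resize(b[190:360,240:400],None,fx=2.5,fy=2.5,interpolation=2)
z=cv2.resize(a[190:290,150:270],None,fx=3.2,fy=3.2,interpolation=2)
import numpy as np
o=np.zeros((600,800,3),np.uint8);o[:420,:392]=x;o[:425,392:792]=y
cv2.imwrite('pics/c1.png',o);print(z.shape)
E
```

```text
[[360.  544. ]
 [356.8 395. ]
 [211.5 549.3]
 [ 11.3 532.8]] [[551.9 257. ]
 [477.  314.8]
 [662.5 314.4]
 [804.4 308. ]]
handle (array([617.1, 275.7, 102.9]), np.float64(1.6771949492938956))
hinge strip ends far (array([ 561.6, -230.6,  296.1]), np.float64(99.6328152636353))
jar (array([ 416. , -250.3,   67.1]), np.float64(0.09900232304648679))
knob (array([436.5, 309.6, 123.4]), np.float64(2.9657007767309436))
crock [440. 304. 100.]
mug [ 675.6 -121.9   90. ]
jam [ 415.9 -249.    75. ]
bowl [ 312.  -348.3   55. ]
sugar [ 699.7 -323.   110. ]
syrup [ 512.6 -469.2  190. ]
riser1 [722.9 385.5  40. ]
r2 [701.3 167.3  40. ]
r3 [349.  202.7  40. ]
r4 [373.1 417.3  40. ]
wallA end [ 602.3 -177.8  100. ]
wallB end [ 476.5 -198.7  100. ]
cad a [652.8 363.8  90. ]
cad b [682.9 198.4  90. ]
cad c [573.4 181.7  90. ]
cad d [550.1 347.9  90. ]
(320, 384, 3)
```

View pics/c1.png

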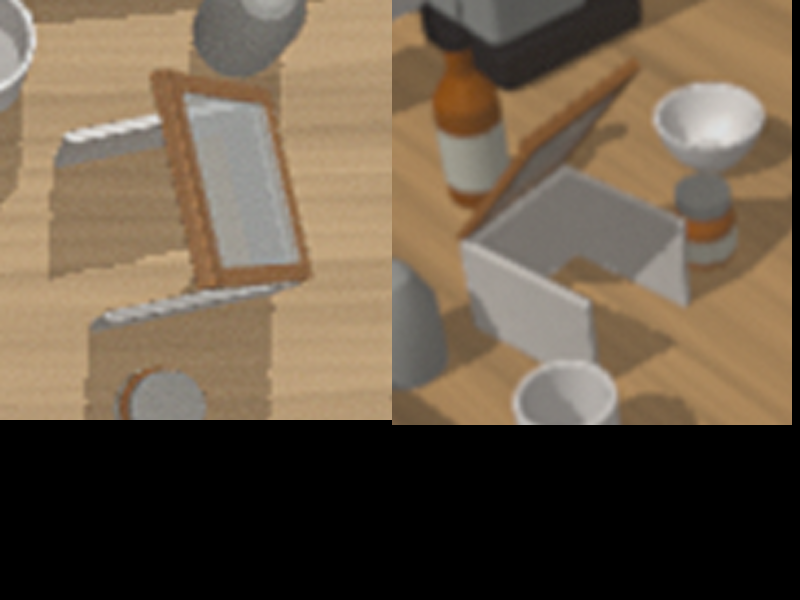

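The crop shows the cover's wall-end tops at top-view pixels (442,240) and (455,304), and at scene pixels (319,311) and (358,279). The lid's free edge runs from (474,216) to (493,292). I'll fit the poses to these.

```bash
cat > fit.py <<'E'
from h import *
np.set_printoptions(precision=3,suppress=True)
def T(p,P): c,s=np.cos(p[2]),np.sin(p[2]); P=np.array(P,float); return np.c_[p[0]+c*P[:,0]-s*P[:,1],p[1]+s*P[:,0]+c*P[:,1],P[:,2]]
def lidpt(q,x,l,h=12): return [x,-88+l*np.cos(q)-h*np.sin(q),102+l*np.sin(q)+h*np.cos(q)]
def fc(p):
    W=T(p,[[68,50,100],[-68,50,100]])
    L=T(p,[lidpt(p[3],68,178),lidpt(p[3],-68,178)])
    r=[proj("top",W)-[[442.5,240],[455,306]],proj("scene",W)-[[319,311.5],[358,279]],
       proj("top",L)-[[474.3,215.7],[493.5,293]]]
    return np.concatenate(r).ravel()
s=least_squares(fc,[547,-237,.16,.9],x_scale=[10,10,.1,.1]); print("cover",s.x,s.fun.reshape(-1,2))
E
python3 fit.py
```

```text
cover [ 549.009 -238.08     0.178    0.941] [[-1.109 -2.401]
 [ 1.212 -0.333]
 [ 0.692 -0.411]
 [ 1.685 -2.958]
 [ 0.773 -0.825]
 [-0.877  0.553]]
```

step_arm:
  rows:
    - {"x": 40, "y": 0, "z": 0}
    - {"x": 40, "y": 0, "z": 0}
    - {"x": 40, "y": 0, "z": 0}
    - {"x": 40}
    - {"x": 40}
    - {"x": 40}
    - {"x": 40}
    - {"x": 40}

```text
schema error: expected keys gripper, x, y, z, ax, ay, az
```

step_arm:
  rows:
    - {"gripper": 0, "x": 0, "y": 0, "z": 0, "ax": 0, "ay": 0, "az": -0.095}
    - {"gripper": 0, "x": 0, "y": 0, "z": 0, "ax": 0, "ay": 0, "az": -0.095}
    - {"gripper": 0, "x": 0, "y": 0, "z": 0, "ax": 0, "ay": 0, "az": -0.095}
    - {"gripper": 0, "x": 0, "y": 0, "z": 0, "ax": 0, "ay": 0, "az": -0.095}
    - {"gripper": 0, "x": 32, "y": 24, "z": 0, "ax": 0, "ay": 0, "az": 0}
    - {"gripper": 0, "x": 32, "y": 24, "z": 0, "ax": 0, "ay": 0, "az": 0}
    - {"gripper": 0, "x": 32, "y": 24, "z": 0, "ax": 0, "ay": 0, "az": 0}
    - {"gripper": 0, "x": 32, "y": 24, "z": 0, "ax": 0, "ay": 0, "az": 0}
    - {"gripper": 0, "x": 32, "y": 24, "z": 0, "ax": 0, "ay": 0, "az": 0}
    - {"gripper": 0, "x": 32, "y": 24, "z": 0, "ax": 0, "ay": 0, "az": 0}
    - {"gripper": 0, "x": 32, "y": 24, "z": 0, "ax": 0, "ay": 0, "az": 0}
    - {"gripper": 0, "x": 32, "y": 24, "z": 0, "ax": 0, "ay": 0, "az": 0}

```text
clock: 1.15
eef_pos: [410.9, 388.8, 250.8]
tcp_rot: [0.004, 0.995, 0.095, -0.003]
ft_force: [0.5, 2.1, -0.2]
gripper_width: 85.4
```

step_arm:
  rows:
    - {"gripper": 0, "x": 32, "y": 24, "z": 0, "ax": 0, "ay": 0, "az": 0}
    - {"gripper": 0, "x": 32, "y": 24, "z": 0, "ax": 0, "ay": 0, "az": 0}
    - {"gripper": 0, "x": 32, "y": 24, "z": 0, "ax": 0, "ay": 0, "az": 0}
    - {"gripper": 0, "x": 32, "y": 24, "z": 0, "ax": 0, "ay": 0, "az": 0}
    - {"gripper": 0, "x": 32, "y": 24, "z": 0, "ax": 0, "ay": 0, "az": 0}
    - {"gripper": 0, "x": 0, "y": 0, "z": 0, "ax": 0, "ay": 0, "az": 0}

```text
clock: 1.65
eef_pos: [601.7, 290.9, 246.3]
tcp_rot: [0.006, 0.996, 0.093, -0.005]
ft_force: [-2.5, -0.2, -1.8]
gripper_width: 85.6
```

```bash
cat >> h.py <<'E'
def wcam():
    c=bot.camera_info("wrist"); s=bot.read_state(); H=np.array(c["hand_eye"]); M=np.eye(4); M[:3,:3]=rot(s); M[:3,3]=s["eef_pos"]; return c,M@H
def wproj(c,G,P):  # view pixels (800x600)
    p=(np.array(P,float).reshape(-1,3)-G[:3,3])@G[:3,:3]; rr=np.hypot(p[:,0],p[:,1]); th=np.arctan2(rr,p[:,2])
    return np.c_[c["cx"]+c["fx"]*th*p[:,0]/rr, c["cy"]+c["fy"]*th*p[:,1]/rr]*S
def snap(n):
    c,G=wcam(); im=bot.get_image("wrist")[:,:,::-1]; im=cv2.resize(im,(800,600),interpolation=2); cv2.imwrite(f"pics/{n}.png",im); np.savez(f"{n}.npz",G=G); return c,G
E
python3 - <<'E'
from h import *
c,G=snap("w1"); print(bot.read_state()["eef_pos"],wproj(c,G,[[616,274,128],[616,274,90]]).round())
E
```

```text
[599.72819395 292.4596965  246.49298878] [[427. 282.]
 [422. 266.]]
```

View pics/w1.png

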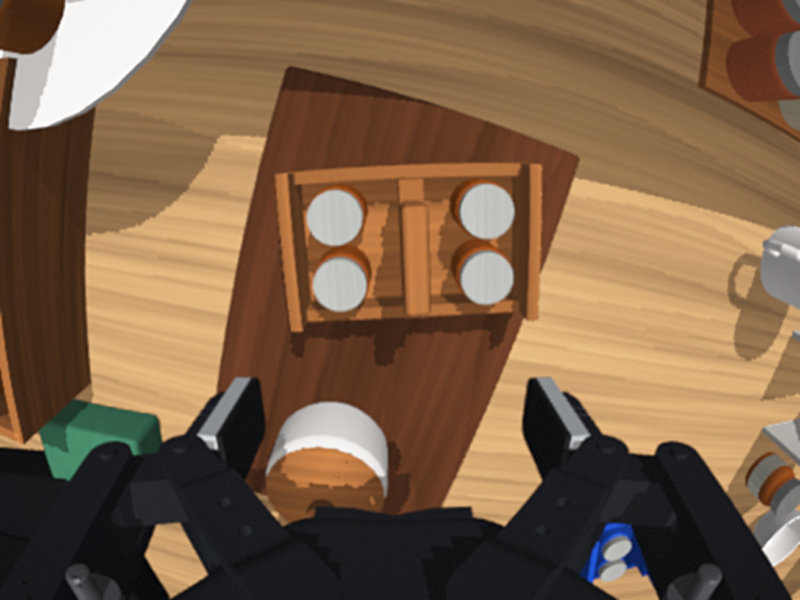

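The wrist view shows the handle's top edge from (414,204) to (417,314), and the end boards' outer corners at (277,175), (291,331), (541,165) and (539,319).

```bash
cat > cad.py <<'E'
from h import *
from fit import T
c=bot.camera_info("wrist"); G=np.load("w1.npz")["G"]
P=np.array([[30,0,88],[-30,0,88],[50,80,50],[-50,80,50],[50,-80,50],[-50,-80,50]],float)
U=np.array([[414,204],[417.5,314],[277,175],[291,331],[541,165],[539,319]])
Ut=np.array([[164,222],[172,274],[249,205],[258,260]])
def f(p,both=True):
    Q=P+[0,0,p[3]]; W=T(p,Q); a=wproj(c,G,W)-U
    return np.r_[a.ravel(),(proj("top",W[2:])-Ut).ravel()] if both else a.ravel()
for b in(False,True):
    s=least_squares(f,[616,274,.16,40],x_scale=[10,10,.1,10],args=(b,)); print(s.x,s.fun.reshape(-1,2).round(1).tolist())
p=s.x; st=bot.read_state(); M=rot(st)
h=T(p,[[0,0,88+p[3]]])[0]; print("handle",h,"in tool",M.T@(h-st["eef_pos"]),"tool x yaw",np.arctan2(M[1,0],M[0,0]),M[:,2])
E
python3 cad.py
```

```text
cover [ 549.009 -238.08     0.178    0.941] [[-1.109 -2.401]
 [ 1.212 -0.333]
 [ 0.692 -0.411]
 [ 1.685 -2.958]
 [ 0.773 -0.825]
 [-0.877  0.553]]
[625.251 281.228   0.232  36.806] [[1.0, 1.0], [1.2, 1.5], [-1.0, -1.1], [0.7, -0.4], [-0.3, -1.4], [-2.2, -0.2]]
[624.022 280.537   0.225  32.586] [[1.8, 2.7], [1.1, 1.3], [1.8, -0.2], [2.2, -1.6], [-1.3, 1.6], [-4.1, 0.3], [-1.6, -0.1], [1.7, -3.2], [-6.9, -2.7], [-4.2, -9.2]]
handle [624.022 280.537 120.586] in tool [ 23.189  14.921 125.796] tool x yaw 0.18661634386909637 [-0.01  -0.012 -1.   ]
```

step_arm:
  rows:
    - {"gripper": 0, "x": 23, "y": 15, "z": 20, "ax": 0.01, "ay": 0.012, "az": -0.045}
    - {"gripper": 0, "x": 2, "y": 1, "z": 20, "ax": 0, "ay": 0, "az": 0}
    - {"gripper": 0, "x": 0, "y": 0, "z": 20, "ax": 0, "ay": 0, "az": 0}
    - {"gripper": 0, "x": 0, "y": 0, "z": 0, "ax": 0, "ay": 0, "az": 0}
    - {"gripper": 0, "x": 0, "y": 0, "z": 0, "ax": 0, "ay": 0, "az": 0}

```text
clock: 2.12
eef_pos: [627.3, 281.9, 184.4]
tcp_rot: [-0.001, 0.993, 0.117, 0.0]
ft_force: [-0.2, 1.3, 0.8]
gripper_width: 85.4
```

```bash
cat > g.py <<'E'
import sys
from h import *
np.set_printoptions(precision=3,suppress=True)
def go(x,y,z):
    st=bot.read_state(); M=rot(st); print("t",st["clock"],"pos",st["eef_pos"],"F",st["ft_force"],"w",st["gripper_width"]); print("rel tool",M.T@(np.array([x,y,z])-st["eef_pos"]),"x yaw",np.arctan2(M[1,0],M[0,0]),"toolz",M[:,2])
if __name__=="__main__": go(*map(float,sys.argv[1:4]))
E
python3 g.py 625 281 123
```

```text
t 2.1167 pos [627.254 281.945 184.382] F [-0.231  1.286  0.771] w 85.41389867357219
rel tool [-2.427  0.476 61.38 ] x yaw 0.23371535887005987 toolz [-0.     0.001 -1.   ]
```

step_arm:
  newtons: 50
  rows:
    - {"gripper": 0, "x": -2, "y": 0, "z": 20, "ax": 0, "ay": 0, "az": 0}
    - {"gripper": 0, "x": 0, "y": 0, "z": 20, "ax": 0, "ay": 0, "az": 0}
    - {"gripper": 0, "x": 0, "y": 0, "z": 14, "ax": 0, "ay": 0, "az": 0}
    - {"gripper": 0, "x": 0, "y": 0, "z": 5, "ax": 0, "ay": 0, "az": 0}
    - {"gripper": 0, "x": 0, "y": 0, "z": 0, "ax": 0, "ay": 0, "az": 0}

```text
clock: 2.53
eef_pos: [625.0, 286.1, 132.0]
tcp_rot: [-0.002, 0.993, 0.119, 0.005]
ft_force: [-0.7, 0.7, 0.9]
gripper_width: 85.4
```

```bash
python3 g.py 625 281 123; python3 -c "
from h import *
snap('w2')"
```

```text
t 2.5333 pos [624.999 286.136 131.996] F [-0.677  0.651  0.882] w 85.38271674781949
rel tool [-1.305  5.024  8.965] x yaw 0.2388435010668535 toolz [ 0.009  0.006 -1.   ]
```

View pics/w2.png

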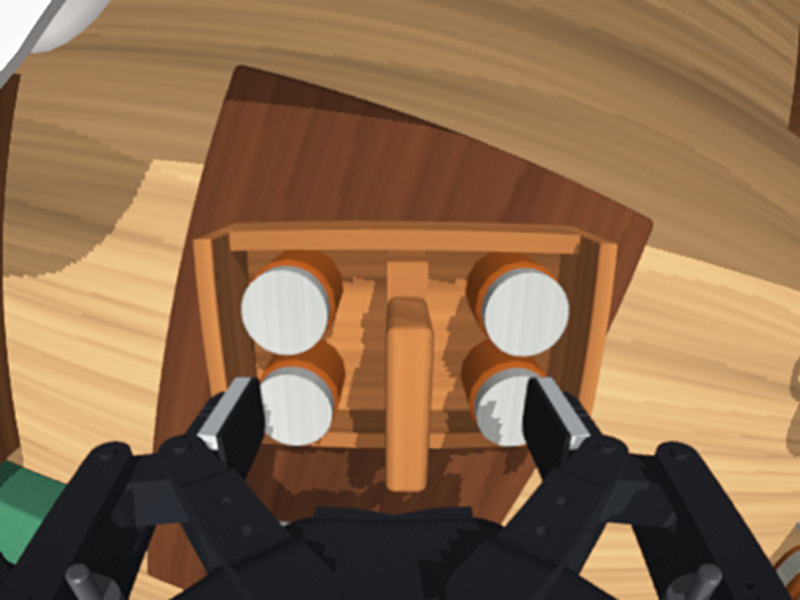

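The handle is centred between the open fingers to within about 5 mm, and the tips clear the jars.

step_arm:
  newtons: 50
  rows:
    - {"gripper": 0, "x": 0, "y": 5, "z": 7, "ax": -0.004, "ay": -0.01, "az": 0}
    - {"gripper": 0, "x": 0, "y": 0, "z": 2, "ax": 0, "ay": 0, "az": 0}
    - {"gripper": 1, "x": 0, "y": 0, "z": 0, "ax": 0, "ay": 0, "az": 0}
    - {"gripper": 1, "x": 0, "y": 0, "z": 0, "ax": 0, "ay": 0, "az": 0}
    - {"gripper": 1, "x": 0, "y": 0, "z": 0, "ax": 0, "ay": 0, "az": 0}
    - {"gripper": 1, "x": 0, "y": 0, "z": 0, "ax": 0, "ay": 0, "az": 0}
    - {"gripper": 1, "x": 0, "y": 0, "z": 0, "ax": 0, "ay": 0, "az": 0}
    - {"gripper": 1, "x": 0, "y": 0, "z": 0, "ax": 0, "ay": 0, "az": 0}

```text
clock: 3.25
eef_pos: [628.9, 282.6, 129.6]
tcp_rot: [-0.001, 0.993, 0.12, 0.005]
ft_force: [-4.9, -1.6, 4.8]
gripper_width: 13.2
```

```bash
python3 g.py 625 281 123
```

```text
t 3.25 pos [628.947 282.581 129.593] F [-4.906 -1.612  4.812] w 13.212367863522454
rel tool [-4.271  0.608  6.552] x yaw 0.23992397525717493 toolz [ 0.009  0.004 -1.   ]
```

step_arm:
  newtons: 60
  rows:
    - {"gripper": 1, "x": 0, "y": 0, "z": -5, "ax": 0, "ay": 0, "az": 0}
    - {"gripper": 1, "x": 0, "y": 0, "z": -10, "ax": 0, "ay": 0, "az": 0}
    - {"gripper": 1, "x": 0, "y": 0, "z": -15, "ax": 0, "ay": 0, "az": 0}
    - {"gripper": 1, "x": 0, "y": 0, "z": -15, "ax": 0, "ay": 0, "az": 0}
    - {"gripper": 1, "x": 0, "y": 0, "z": -15, "ax": 0, "ay": 0, "az": 0}
    - {"gripper": 1, "x": 0, "y": 0, "z": -10, "ax": 0, "ay": 0, "az": 0}
    - {"gripper": 1, "x": 0, "y": 0, "z": 0, "ax": 0, "ay": 0, "az": 0}

```text
clock: 3.83
eef_pos: [624.4, 281.2, 197.9]
tcp_rot: [0.0, 0.993, 0.119, -0.003]
ft_force: [0.0, -0.1, -4.1]
gripper_width: 12.9
```

```bash
python3 g.py 518 -66 170
```

```text
t 3.8333 pos [624.442 281.165 197.934] F [ 0.046 -0.099 -4.149] w 12.897165567968871
rel tool [-185.387  312.112   29.175] x yaw 0.2389060251673384 toolz [-0.006 -0.002 -1.   ]
```

step_arm:
  rows:
    - {"gripper": 1, "x": -6, "y": 10, "z": 0, "ax": 0, "ay": 0, "az": 0.005}
    - {"gripper": 1, "x": -12, "y": 20, "z": 0, "ax": 0, "ay": 0, "az": 0.005}
    - {"gripper": 1, "x": -15, "y": 26, "z": 0, "ax": 0, "ay": 0, "az": 0.005}
    - {"gripper": 1, "x": -15, "y": 26, "z": 0, "ax": 0, "ay": 0, "az": 0.005}
    - {"gripper": 1, "x": -15, "y": 26, "z": 0, "ax": 0, "ay": 0, "az": 0.005}
    - {"gripper": 1, "x": -15, "y": 26, "z": 0, "ax": 0, "ay": 0, "az": 0.005}
    - {"gripper": 1, "x": -15, "y": 26, "z": 0, "ax": 0, "ay": 0, "az": 0.005}
    - {"gripper": 1, "x": -15, "y": 26, "z": 0, "ax": 0, "ay": 0, "az": 0.005}
    - {"gripper": 1, "x": -15, "y": 26, "z": 0, "ax": 0, "ay": 0, "az": 0.005}
    - {"gripper": 1, "x": -15, "y": 26, "z": 0, "ax": 0, "ay": 0, "az": 0.005}
    - {"gripper": 1, "x": -12, "y": 20, "z": 0, "ax": 0, "ay": 0, "az": 0.005}
    - {"gripper": 1, "x": -6, "y": 10, "z": 0, "ax": 0, "ay": 0, "az": 0}

```text
clock: 4.83
eef_pos: [512.8, -27.2, 188.0]
tcp_rot: [0.001, 0.996, 0.091, -0.014]
ft_force: [-0.2, 0.5, -5.0]
gripper_width: 12.7
```

```bash
python3 g.py 518 -66 110
```

```text
t 4.8333 pos [512.807 -27.174 188.003] F [-0.192  0.483 -5.049] w 12.710248042838252
rel tool [ 0.182 39.236 77.971] x yaw 0.18260451965310898 toolz [-0.027 -0.004 -1.   ]
```

step_arm:
  rows:
    - {"gripper": 1, "x": 0, "y": 12, "z": 8, "ax": 0, "ay": 0.009, "az": 0.002}
    - {"gripper": 1, "x": 0, "y": 14, "z": 15, "ax": 0, "ay": 0.009, "az": 0.002}
    - {"gripper": 1, "x": 0, "y": 8, "z": 20, "ax": 0, "ay": 0.009, "az": 0}
    - {"gripper": 1, "x": 0, "y": 2, "z": 20, "ax": 0, "ay": 0, "az": 0}
    - {"gripper": 1, "x": 0, "y": 0, "z": 10, "ax": 0, "ay": 0, "az": 0}
    - {"gripper": 1, "x": 0, "y": 0, "z": 0, "ax": 0, "ay": 0, "az": 0}
    - {"gripper": 1, "x": 0, "y": 0, "z": 0, "ax": 0, "ay": 0, "az": 0}

```text
clock: 5.42
eef_pos: [513.1, -68.3, 110.6]
tcp_rot: [-0.002, 0.996, 0.086, -0.001]
ft_force: [0.5, -0.0, -5.2]
gripper_width: 12.7
```

```bash
python3 g.py 518 -66 92
```

```text
t 5.4167 pos [513.133 -68.306 110.582] F [ 0.548 -0.019 -5.194] w 12.731916214407422
rel tool [ 5.23  -1.377 18.575] x yaw 0.17221867842189564 toolz [-0.003  0.003 -1.   ]
```

step_arm:
  rows:
    - {"gripper": 1, "x": 8, "y": 0, "z": 6, "ax": 0, "ay": 0, "az": -0.006}
    - {"gripper": 1, "x": 0, "y": 0, "z": 6, "ax": 0, "ay": 0, "az": 0}
    - {"gripper": 1, "x": 0, "y": 0, "z": 4, "ax": 0, "ay": 0, "az": 0}
    - {"gripper": 1, "x": 0, "y": 0, "z": 2, "ax": 0, "ay": 0, "az": 0}
    - {"gripper": 1, "x": 0, "y": 0, "z": 1, "ax": 0, "ay": 0, "az": 0}

```text
clock: 5.83
eef_pos: [523.2, -65.8, 92.3]
tcp_rot: [-0.002, 0.996, 0.09, 0.001]
ft_force: [0.0, -0.6, -5.5]
gripper_width: 12.7
```

```bash
python3 g.py 518 -66 90
```

```text
t 5.8333 pos [523.245 -65.803  92.32 ] F [ 0.023 -0.645 -5.53 ] w 12.70752064794603
rel tool [-5.199 -0.74   2.313] x yaw 0.18038647991947834 toolz [ 0.001  0.003 -1.   ]
```

step_arm:
  rows:
    - {"gripper": 1, "x": 0, "y": 0, "z": 1.5, "ax": 0, "ay": 0, "az": 0}
    - {"gripper": 1, "x": 0, "y": 0, "z": 1, "ax": 0, "ay": 0, "az": 0}
    - {"gripper": 1, "x": 0, "y": 0, "z": 1, "ax": 0, "ay": 0, "az": 0}

```text
clock: 6.08
eef_pos: [523.3, -65.6, 89.7]
tcp_rot: [-0.001, 0.996, 0.09, 0.001]
ft_force: [-7.2, 2.5, 8.8]
gripper_width: 13.0
```

Contact: the force swung from −5.5 N to +8.8 N. I'll release and rise.

step_arm:
  rows:
    - {"gripper": 0, "x": 0, "y": 0, "z": 0, "ax": 0, "ay": 0, "az": 0}
    - {"gripper": 0, "x": 0, "y": 0, "z": 0, "ax": 0, "ay": 0, "az": 0}
    - {"gripper": 0, "x": 0, "y": 0, "z": 0, "ax": 0, "ay": 0, "az": 0}
    - {"gripper": 0, "x": 0, "y": 0, "z": 0, "ax": 0, "ay": 0, "az": 0}
    - {"gripper": 0, "x": 0, "y": 0, "z": 0, "ax": 0, "ay": 0, "az": 0}
    - {"gripper": 0, "x": 0, "y": 0, "z": 0, "ax": 0, "ay": 0, "az": 0}
    - {"gripper": 0, "x": 0, "y": 0, "z": -15, "ax": 0, "ay": 0, "az": 0}
    - {"gripper": 0, "x": 0, "y": 0, "z": -35, "ax": 0, "ay": 0, "az": 0}
    - {"gripper": 0, "x": 0, "y": 0, "z": -40, "ax": 0, "ay": 0, "az": 0}
    - {"gripper": 0, "x": 0, "y": 0, "z": -40, "ax": 0, "ay": 0, "az": 0}
    - {"gripper": 0, "x": 0, "y": 0, "z": -40, "ax": 0, "ay": 0, "az": 0}
    - {"gripper": 0, "x": 0, "y": 0, "z": 0, "ax": 0, "ay": 0, "az": 0}

```text
clock: 7.08
eef_pos: [523.1, -67.4, 268.7]
tcp_rot: [0.0, 0.996, 0.091, 0.002]
ft_force: [1.1, -0.2, 1.0]
gripper_width: 85.1
```

```bash
python3 -c "
from h import *
c,G=snap('w3')
from g import go; go(490,90,200)
from fit import T
print(wproj(c,G,T([549,-238,.178],[[60,50,100],[-60,50,100],[60,50,0],[-60,50,0]])).round())"
```

```text
t 7.1333 pos [521.991 -66.803 265.067] F [ 0.112  0.077 -0.89 ] w 85.34263351744447
rel tool [  -3.235 -159.916   65.274] x yaw 0.18122607492805895 toolz [ 0.     0.001 -1.   ]
cover [ 549.009 -238.08     0.178    0.941] [[-1.109 -2.401]
 [ 1.212 -0.333]
 [ 0.692 -0.411]
 [ 1.685 -2.958]
 [ 0.773 -0.825]
 [-0.877  0.553]]
[[582. 202.]
 [564. 372.]
 [537. 192.]
 [527. 325.]]
```

View pics/w3.png

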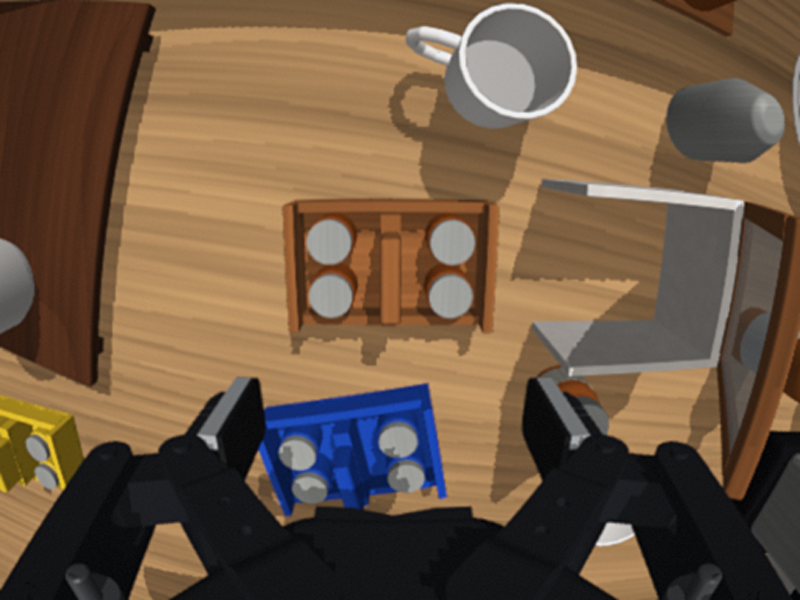

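The wrist view shows the caddy standing with its outer corners at (285,203), (291,331), (497,201) and (493,331). The cover mouth's inner top corners are (588,194) and (567,367), and the inner bottom corners are (543,190) and (533,322). The lane is clear.

```bash
cat > f2.py <<'E'
from h import *
from fit import T
c=bot.camera_info("wrist"); G=np.load("w3.npz")["G"]
P=np.array([[30,0,88],[-30,0,88],[50,80,50],[-50,80,50],[50,-80,50],[-50,-80,50]],float)
U=np.array([[390,232],[391,322],[285,203],[290,331],[497,201],[493,331]])
s=least_squares(lambda p:(wproj(c,G,T(p,P))-U).ravel(),[520,-66,.18],x_scale=[10,10,.1]);print("caddy",s.x,s.fun.reshape(-1,2).round(1).tolist());k=s.x
C=np.array([[60,50,100],[-60,50,100],[60,50,0],[-60,50,0],[60,-80,100],[-60,-80,100]],float)
V=np.array([[588,194],[567,367],[543,190],[533,322],[736,208],[713,359]])
s=least_squares(lambda p:(wproj(c,G,T(p,C))-V).ravel(),[549,-238,.18],x_scale=[10,10,.1]);print("cover",s.x,s.fun.reshape(-1,2).round(1).tolist());p=s.x
d=k[:2]-p[:2]; a=p[2]; print("caddy in cover",d@[np.cos(a),np.sin(a)],d@[-np.sin(a),np.cos(a)],k[2]-a)
for y in(330,120,115,96): print(y,T(p,[[0,y,0]])[0])
E
python3 f2.py|grep -v '^ \['
```

```text
cover [ 549.009 -238.08     0.178    0.941] [[-1.109 -2.401]
caddy [521.69  -66.269   0.187] [[0.6, 2.6], [0.1, 0.3], [-3.3, -1.0], [-0.5, -0.6], [2.6, -0.1], [0.3, -1.6]]
cover [ 553.936 -241.811    0.184] [[0.1, 2.2], [3.9, -0.6], [-1.5, -2.6], [-0.3, -1.2], [-1.4, 1.8], [-2.4, -0.7]]
caddy in cover 0.42756508578518443 178.4790463113633 0.002722373564198799
330 [493.536  82.614   0.   ]
120 [ 531.973 -123.838    0.   ]
115 [ 532.888 -128.754    0.   ]
96 [ 536.365 -147.433    0.   ]
```

```bash
python3 -c "
from h import *
print(bot.read_state()['joint_positions'])
from g import go; go(495,75,120)
"|grep -v '^ \['
```

```text
[ 1.69614359e-01  2.05361196e-01  6.62155072e-02 -1.32511837e-03
 -1.43122088e+00  1.58259241e+00]
t 7.1333 pos [521.991 -66.803 265.067] F [ 0.112  0.077 -0.89 ] w 85.34263351744447
rel tool [  -1.056 -144.156  145.255] x yaw 0.18122607492805895 toolz [ 0.     0.001 -1.   ]
```

Turning the tool by a quarter would run joint 6 out of range, so I'll keep this yaw and push with closed fingers. A slight lean away from the lid gives clearance.

step_arm:
  newtons: 30
  rows:
    - {"gripper": 1, "x": 0, "y": -30, "z": 0, "ax": 0, "ay": 0, "az": 0}
    - {"gripper": 1, "x": 0, "y": -33, "z": 0, "ax": 0, "ay": 0, "az": 0}
    - {"gripper": 1, "x": 0, "y": -33, "z": 0, "ax": 0, "ay": 0, "az": 0}
    - {"gripper": 1, "x": 0, "y": -33, "z": 0, "ax": 0, "ay": 0, "az": 0}
    - {"gripper": 1, "x": 0, "y": -10, "z": 30, "ax": 0, "ay": 0, "az": 0}
    - {"gripper": 1, "x": 0, "y": 0, "z": 36, "ax": 0, "ay": 0, "az": 0}
    - {"gripper": 1, "x": 0, "y": 0, "z": 36, "ax": 0, "ay": 0, "az": 0}
    - {"gripper": 1, "x": 0, "y": 0, "z": 36, "ax": 0, "ay": 0, "az": 0}
    - {"gripper": 1, "x": 0, "y": 0, "z": 25, "ax": -0.1, "ay": 0, "az": 0}
    - {"gripper": 1, "x": 0, "y": 0, "z": 10, "ax": -0.1, "ay": 0, "az": 0}
    - {"gripper": 1, "x": 0, "y": 0, "z": 0, "ax": 0, "ay": 0, "az": 0}
    - {"gripper": 1, "x": 0, "y": 0, "z": 0, "ax": 0, "ay": 0, "az": 0}

```text
clock: 8.13
eef_pos: [496.2, 73.9, 82.0]
tcp_rot: [0.102, 0.991, 0.089, 0.012]
ft_force: [-0.1, 0.1, 0.6]
gripper_width: -0.1
```

```bash
cat > cv.py <<'E'
from h import *
import sys
np.set_printoptions(precision=3,suppress=True)
C=np.array([553,-241,0]);a=.183;Rc=R.from_euler('z',a).as_matrix()
st=bot.read_state();M=rot(st)
print("t",st["clock"],"F cover",Rc.T@st["ft_force"],"w",st["gripper_width"])
p=Rc.T@(st["eef_pos"]-C);t=p+25*(Rc.T@M)[:,2]
print("TCP cover",p,"tip",t,"\ntool axes in cover\n",Rc.T@M)
if len(sys.argv)>1: print("rel tool for TCP->",M.T@(Rc@np.array(list(map(float,sys.argv[1:4])))+C-st["eef_pos"]))
E
python3 cv.py 0 300 45
```

```text
t 8.1333 F cover [-0.124  0.131  0.559] w -0.13190574189679535
TCP cover [  1.458 320.001  81.971] tip [  1.552 314.888  57.5  ] 
tool axes in cover
 [[ 1.    -0.005  0.004]
 [-0.004 -0.979 -0.205]
 [ 0.005  0.204 -0.979]]
rel tool for TCP-> [-1.548 12.025 40.275]
```

step_arm:
  rows:
    - {"gripper": 1, "x": -1, "y": 0, "z": 20, "ax": 0, "ay": 0, "az": 0}
    - {"gripper": 1, "x": 0, "y": 0, "z": 15, "ax": 0, "ay": 0, "az": 0}
    - {"gripper": 1, "x": 0, "y": 10, "z": 2, "ax": 0, "ay": 0, "az": 0}
    - {"gripper": 1, "x": 0, "y": 10, "z": 2, "ax": 0, "ay": 0, "az": 0}
    - {"gripper": 1, "x": 0, "y": 5, "z": 1, "ax": 0, "ay": 0, "az": 0}
    - {"gripper": 1, "x": 0, "y": 0, "z": 0, "ax": 0, "ay": 0, "az": 0}

```text
clock: 8.63
eef_pos: [504.1, 39.8, 50.3]
tcp_rot: [0.098, 0.991, 0.088, 0.014]
ft_force: [0.1, -0.4, 0.7]
gripper_width: 0.2
```

```bash
python3 cv.py 0 280 45
```

```text
t 8.6333 F cover [ 0.01  -0.422  0.686] w 0.2095619338040922
TCP cover [  3.023 284.998  50.308] tip [  3.265 280.068  25.8  ] 
tool axes in cover
 [[ 1.    -0.006  0.01 ]
 [-0.004 -0.98  -0.197]
 [ 0.011  0.197 -0.98 ]]
rel tool for TCP-> [-3.058  3.873  6.16 ]
```

Now push at about 0.1 m/s, keeping the height.

step_arm:
  rows:
    - {"gripper": 1, "x": -3, "y": 3, "z": 3, "ax": 0, "ay": 0, "az": 0}
    - {"gripper": 1, "x": 0, "y": 5, "z": 1, "ax": 0, "ay": 0, "az": 0}
    - {"gripper": 1, "x": 0, "y": 8, "z": 1.6, "ax": 0, "ay": 0, "az": 0}
    - {"gripper": 1, "x": 0, "y": 8, "z": 1.6, "ax": 0, "ay": 0, "az": 0}
    - {"gripper": 1, "x": 0, "y": 8, "z": 1.6, "ax": 0, "ay": 0, "az": 0}
    - {"gripper": 1, "x": 0, "y": 8, "z": 1.6, "ax": 0, "ay": 0, "az": 0}

```text
clock: 9.13
eef_pos: [510.9, -3.0, 50.4]
tcp_rot: [0.096, 0.991, 0.088, 0.018]
ft_force: [-0.4, 2.5, -1.4]
gripper_width: 0.2
```

```bash
python3 cv.py 0 100 45
```

```text
t 9.1333 F cover [ 0.068  2.488 -1.424] w 0.16497525750256148
TCP cover [  1.889 241.657  50.427] tip [  2.316 236.835  25.9  ] 
tool axes in cover
 [[ 1.    -0.008  0.017]
 [-0.004 -0.981 -0.193]
 [ 0.018  0.193 -0.981]]
rel tool for TCP-> [ -1.36  137.964  32.615]
```

step_arm:
  rows:
    - {"gripper": 1, "x": -0.5, "y": 10, "z": 2.2, "ax": 0, "ay": -0.005, "az": 0}
    - {"gripper": 1, "x": -0.5, "y": 10, "z": 2.2, "ax": 0, "ay": -0.005, "az": 0}
    - {"gripper": 1, "x": -0.5, "y": 10, "z": 2.2, "ax": 0, "ay": -0.005, "az": 0}
    - {"gripper": 1, "x": 0, "y": 10, "z": 2.2, "ax": 0, "ay": 0, "az": 0}
    - {"gripper": 1, "x": 0, "y": 10, "z": 2.2, "ax": 0, "ay": 0, "az": 0}
    - {"gripper": 1, "x": 0, "y": 10, "z": 2.2, "ax": 0, "ay": 0, "az": 0}

```text
clock: 9.63
eef_pos: [523.2, -69.0, 50.3]
tcp_rot: [0.096, 0.991, 0.088, 0.012]
ft_force: [-1.1, 5.0, 2.6]
gripper_width: -0.1
```

```bash
python3 cv.py 0 100 45; python3 -c "
from h import *
snap('w4')"
```

```text
t 9.6333 F cover [-0.14   5.145  2.62 ] w -0.13890049794910006
TCP cover [  1.97  174.604  50.315] tip [  2.103 169.811  25.779] 
tool axes in cover
 [[ 1.    -0.007  0.005]
 [-0.006 -0.981 -0.192]
 [ 0.007  0.192 -0.981]]
rel tool for TCP-> [-1.539 72.214 19.507]
```

View pics/w4.png

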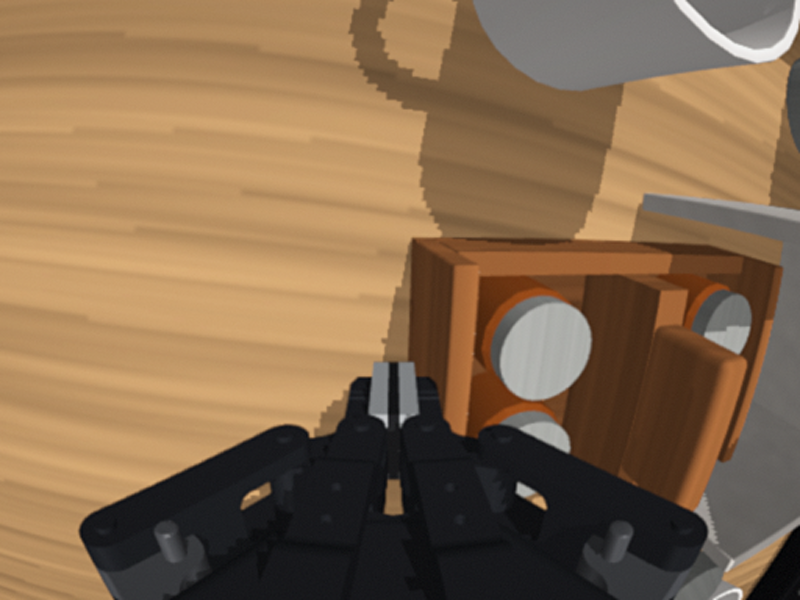

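The caddy is straight and entering between the walls, with the knuckles clear. I'll continue.

step_arm:
  rows:
    - {"gripper": 1, "x": -0.5, "y": 10, "z": 2.2, "ax": 0, "ay": 0, "az": 0}
    - {"gripper": 1, "x": -0.5, "y": 10, "z": 2.2, "ax": 0, "ay": 0, "az": 0}
    - {"gripper": 1, "x": -0.5, "y": 10, "z": 2.2, "ax": 0, "ay": 0, "az": 0}
    - {"gripper": 1, "x": 0, "y": 9, "z": 2, "ax": 0, "ay": 0, "az": 0}
    - {"gripper": 1, "x": 0, "y": 7, "z": 1.5, "ax": 0, "ay": 0, "az": 0}
    - {"gripper": 1, "x": 0, "y": 5, "z": 1, "ax": 0, "ay": 0, "az": 0}

```text
clock: 10.18
eef_pos: [531.8, -126.1, 49.9]
tcp_rot: [0.096, 0.992, 0.087, 0.012]
ft_force: [0.0, 5.4, 2.6]
gripper_width: -0.3
```

```bash
python3 cv.py 0 100 45
```

```text
t 10.1833 F cover [1.004 5.3   2.575] w -0.3234513818553118
TCP cover [  0.027 116.894  49.916] tip [  0.183 112.089  25.383] 
tool axes in cover
 [[ 1.    -0.009  0.006]
 [-0.008 -0.981 -0.192]
 [ 0.008  0.192 -0.981]]
rel tool for TCP-> [ 0.065 15.634  8.071]
```

step_arm:
  rows:
    - {"gripper": 1, "x": 0, "y": 5, "z": 1, "ax": 0, "ay": 0, "az": 0}
    - {"gripper": 1, "x": 0, "y": 4, "z": 0.8, "ax": 0, "ay": 0, "az": 0}
    - {"gripper": 1, "x": 0, "y": 3, "z": 0.6, "ax": 0, "ay": 0, "az": 0}

```text
clock: 10.43
eef_pos: [533.9, -139.5, 49.9]
tcp_rot: [0.096, 0.992, 0.086, 0.012]
ft_force: [-0.7, 5.9, 2.3]
gripper_width: 0.6
```

step_arm:
  rows:
    - {"gripper": 1, "x": 0, "y": 3, "z": 0.6, "ax": 0, "ay": 0, "az": 0}

```text
clock: 10.52
eef_pos: [534.5, -142.7, 49.9]
tcp_rot: [0.096, 0.992, 0.086, 0.012]
ft_force: [-1.0, 5.3, 3.4]
gripper_width: -0.2
```

step_arm:
  rows:
    - {"gripper": 1, "x": 0, "y": 3, "z": 0.6, "ax": 0, "ay": 0, "az": 0}

```text
clock: 10.6
eef_pos: [535.0, -145.9, 49.9]
tcp_rot: [0.096, 0.992, 0.087, 0.012]
ft_force: [-1.0, 5.8, 3.8]
gripper_width: 0.3
```

step_arm:
  rows:
    - {"gripper": 1, "x": 0, "y": 2, "z": 0.4, "ax": 0, "ay": 0, "az": 0}

```text
clock: 10.68
eef_pos: [535.2, -146.7, 49.9]
tcp_rot: [0.095, 0.992, 0.086, 0.012]
ft_force: [-9.3, 27.5, 15.3]
gripper_width: 0.2
```

step_arm:
  rows:
    - {"gripper": 1, "x": 0, "y": 2, "z": 0.4, "ax": 0, "ay": 0, "az": 0}

```text
clock: 10.77
eef_pos: [535.2, -146.7, 49.9]
tcp_rot: [0.093, 0.992, 0.086, 0.013]
ft_force: [-7.9, 24.5, 13.3]
gripper_width: -0.5
```

step_arm:
  rows:
    - {"gripper": 1, "x": 0, "y": 2, "z": 0.4, "ax": 0, "ay": 0, "az": 0}

```text
clock: 10.85
eef_pos: [535.2, -146.6, 50.0]
tcp_rot: [0.091, 0.992, 0.085, 0.013]
ft_force: [-6.4, 18.4, 10.4]
gripper_width: 0.1
```

The force jumped to about 27 N and the motion stopped, with the TCP at cover y ≈ 96, as predicted for home. I'll back off, rise and look.

step_arm:
  rows:
    - {"gripper": 1, "x": 0, "y": -8, "z": -1, "ax": 0, "ay": 0, "az": 0}
    - {"gripper": 1, "x": 0, "y": -20, "z": -4, "ax": 0, "ay": 0, "az": 0}
    - {"gripper": 1, "x": 0, "y": -20, "z": -10, "ax": 0, "ay": 0, "az": 0}
    - {"gripper": 1, "x": 0, "y": 0, "z": -38, "ax": 0, "ay": 0, "az": 0}
    - {"gripper": 1, "x": 0, "y": 0, "z": -38, "ax": 0, "ay": 0, "az": 0}
    - {"gripper": 1, "x": 0, "y": 0, "z": -38, "ax": 0, "ay": 0, "az": 0}
    - {"gripper": 1, "x": 0, "y": 0, "z": -38, "ax": 0, "ay": 0, "az": 0}
    - {"gripper": 1, "x": 0, "y": 0, "z": -38, "ax": 0.09, "ay": 0, "az": 0}
    - {"gripper": 1, "x": 0, "y": 0, "z": -38, "ax": 0.08, "ay": 0, "az": 0}
    - {"gripper": 1, "x": 0, "y": 0, "z": -25, "ax": 0, "ay": 0, "az": 0}
    - {"gripper": 1, "x": 0, "y": 0, "z": 0, "ax": 0, "ay": 0, "az": 0}
    - {"gripper": 1, "x": 0, "y": 0, "z": 0, "ax": 0, "ay": 0, "az": 0}

```text
clock: 11.85
eef_pos: [509.8, -60.8, 310.6]
tcp_rot: [0.009, 0.996, 0.086, -0.009]
ft_force: [0.5, -0.3, -0.5]
gripper_width: 0.1
```

```bash
python3 cv.py 0 -30 300; python3 -c "
from h import *
c,G=snap('w5')
C=np.array([553,-241,0]);M=R.from_euler('z',.183).as_matrix()
print(wproj(c,G,np.array([[0,0,88],[60,50,100],[-60,50,100],[50,80,50],[-50,80,50],[0,-88+168*np.cos(.94)-12*np.sin(.94),102+168*np.sin(.94)+12*np.cos(.94)]])@M.T+C).round())"
```

```text
t 11.85 F cover [ 0.442 -0.378 -0.47 ] w 0.12645661831010183
TCP cover [ -9.673 185.09  310.608] tip [-10.155 184.692 285.615] 
tool axes in cover
 [[ 1.    -0.01  -0.019]
 [-0.01  -1.    -0.016]
 [-0.019  0.016 -1.   ]]
rel tool for TCP-> [ 12.078 214.784  13.837]
[[617. 246.]
 [572. 169.]
 [560. 323.]
 [515. 177.]
 [509. 293.]
 [741. 309.]]
```

View pics/w5.png

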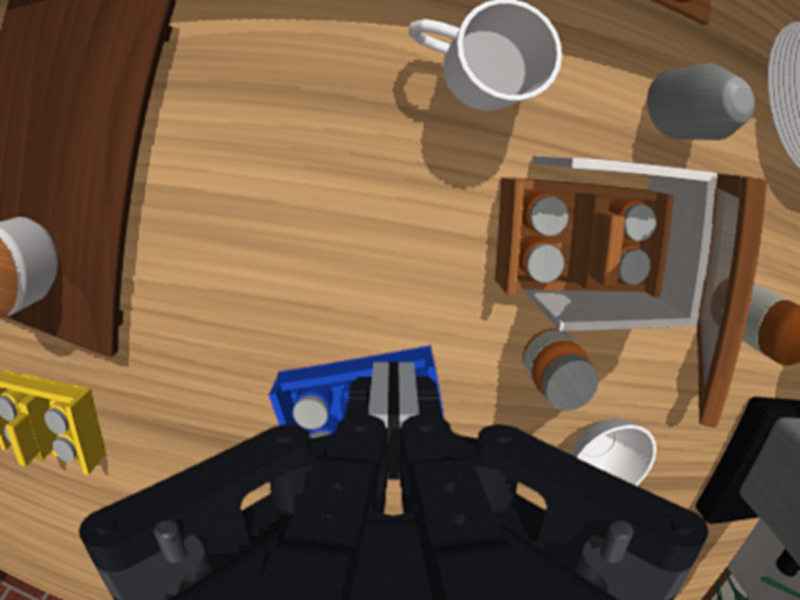

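The view shows the caddy home between the walls: handle at (612,242) against a predicted (617,246). The lid's free edge middle is at about (737,303), against a predicted (741,309). The mug, jam jar and bowl are standing. Next I move over the lid's outer side.

step_arm:
  rows:
    - {"gripper": 1, "x": 5, "y": 0, "z": -5, "ax": 0.016, "ay": 0.019, "az": 0}
    - {"gripper": 1, "x": 3, "y": 15, "z": 0, "ax": 0, "ay": 0, "az": 0}
    - {"gripper": 1, "x": 2, "y": 25, "z": 0, "ax": 0, "ay": 0, "az": 0}
    - {"gripper": 1, "x": 0, "y": 30, "z": 0, "ax": 0, "ay": 0, "az": 0}
    - {"gripper": 1, "x": 0, "y": 30, "z": 0, "ax": 0, "ay": 0, "az": 0}
    - {"gripper": 1, "x": 0, "y": 30, "z": 0, "ax": 0, "ay": 0, "az": 0}
    - {"gripper": 1, "x": 0, "y": 30, "z": 0, "ax": 0, "ay": 0, "az": 0}
    - {"gripper": 1, "x": 0, "y": 20, "z": 0, "ax": 0, "ay": 0, "az": 0}
    - {"gripper": 1, "x": 0, "y": 0, "z": 0, "ax": 0, "ay": 0, "az": 0}

```text
clock: 12.65
eef_pos: [549.2, -242.9, 301.5]
tcp_rot: [-0.003, 0.996, 0.089, -0.01]
ft_force: [-0.2, 0.9, -0.3]
gripper_width: 0.2
```

```bash
python3 cv.py 0 -18 275; python3 -c "
from h import *
cv2.imwrite('pics/s2.png',cv2.resize(bot.get_image('scene')[90:250,130:330,::-1],(800,640)[:2] and (750,600),interpolation=2))"
```

```text
t 12.65 F cover [-0.048  0.884 -0.255] w 0.20264430112428633
TCP cover [ -4.094  -1.145 301.509] tip [ -4.591  -0.928 276.515] 
tool axes in cover
 [[ 1.    -0.004 -0.02 ]
 [-0.004 -1.     0.009]
 [-0.02  -0.009 -1.   ]]
rel tool for TCP-> [ 4.69  17.065 26.275]
```

View pics/s2.png

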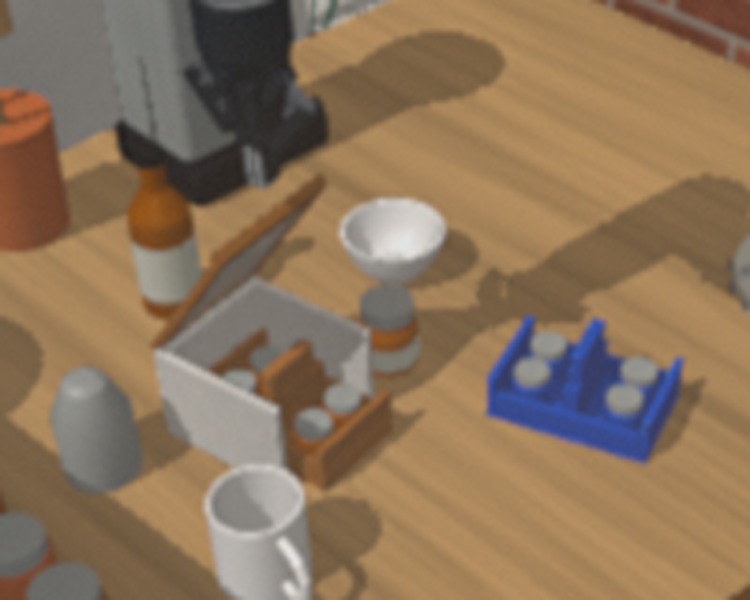

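The scene crop shows the caddy home, with 30 mm showing beyond the walls. The closed fingers at (258,178) hang just above the lid's free edge.

step_arm:
  rows:
    - {"gripper": 1, "x": 4, "y": 12, "z": 0, "ax": -0.009, "ay": 0.018, "az": 0}
    - {"gripper": 1, "x": 0, "y": 6, "z": 5, "ax": 0, "ay": 0, "az": 0}
    - {"gripper": 1, "x": 0, "y": 0, "z": 7, "ax": 0, "ay": 0, "az": 0}
    - {"gripper": 1, "x": 0, "y": 0, "z": 6, "ax": 0, "ay": 0, "az": 0}

```text
clock: 13.03
eef_pos: [556.4, -258.0, 280.1]
tcp_rot: [-0.001, 0.996, 0.09, -0.001]
ft_force: [-0.5, 0.3, -0.3]
gripper_width: -0.1
```

```bash
python3 cv.py 0 -12 270
```

```text
t 13.0333 F cover [-0.388  0.397 -0.281] w -0.12787596706239718
TCP cover [  0.25  -17.297 280.106] tip [  0.18  -17.254 255.106] 
tool axes in cover
 [[ 1.    -0.003 -0.003]
 [-0.003 -1.     0.002]
 [-0.003 -0.002 -1.   ]]
rel tool for TCP-> [-0.235 -5.279 10.116]
```

step_arm:
  rows:
    - {"gripper": 1, "x": 0, "y": 0, "z": 5, "ax": 0, "ay": 0, "az": 0}
    - {"gripper": 1, "x": 0, "y": -3, "z": 4, "ax": 0, "ay": 0, "az": 0}
    - {"gripper": 1, "x": 0, "y": -4, "z": 3, "ax": 0, "ay": 0, "az": 0}

```text
clock: 13.28
eef_pos: [554.4, -249.3, 265.2]
tcp_rot: [-0.001, 0.996, 0.091, -0.003]
ft_force: [0.9, -1.1, 2.1]
gripper_width: -0.1
```

step_arm:
  rows:
    - {"gripper": 1, "x": 0, "y": -4, "z": 3.5, "ax": 0, "ay": 0, "az": 0}
    - {"gripper": 1, "x": 0, "y": -4, "z": 3.5, "ax": 0, "ay": 0, "az": 0}

```text
clock: 13.45
eef_pos: [552.9, -240.4, 258.6]
tcp_rot: [-0.001, 0.996, 0.091, -0.002]
ft_force: [-0.4, -1.2, 2.0]
gripper_width: -0.2
```

```bash
python3 cv.py 0 13 251
```

```text
t 13.45 F cover [-0.632 -1.077  2.039] w -0.2053783495012513
TCP cover [ -0.017   0.662 258.615] tip [ -0.119   0.702 233.615] 
tool axes in cover
 [[ 1.    -0.    -0.004]
 [-0.    -1.     0.002]
 [-0.004 -0.002 -1.   ]]
rel tool for TCP-> [  0.043 -12.326   7.635]
```

Contact at about 2.3 N and the lid is moving. I'll follow the arc.

step_arm:
  rows:
    - {"gripper": 1, "x": 0, "y": -6, "z": 4, "ax": 0, "ay": 0, "az": 0}
    - {"gripper": 1, "x": 0, "y": -6, "z": 4, "ax": 0, "ay": 0, "az": 0}
    - {"gripper": 1, "x": 0, "y": -4.8, "z": 5, "ax": 0, "ay": 0, "az": 0}
    - {"gripper": 1, "x": 0, "y": -4.8, "z": 5, "ax": 0, "ay": 0, "az": 0}
    - {"gripper": 1, "x": 0, "y": -4.8, "z": 5, "ax": 0, "ay": 0, "az": 0}
    - {"gripper": 1, "x": 0, "y": -4.8, "z": 5, "ax": 0, "ay": 0, "az": 0}

```text
clock: 13.95
eef_pos: [546.6, -206.4, 229.2]
tcp_rot: [0.0, 0.996, 0.092, -0.001]
ft_force: [0.7, -1.6, 1.1]
gripper_width: -0.2
```

```bash
python3 cv.py 0 56 197
```

```text
t 13.95 F cover [ 0.401 -1.702  1.058] w -0.1857615891098905
TCP cover [  0.034  35.21  229.245] tip [ -0.01   35.192 204.245] 
tool axes in cover
 [[ 1.     0.    -0.002]
 [ 0.    -1.    -0.001]
 [-0.002  0.001 -1.   ]]
rel tool for TCP-> [  0.031 -20.813  32.23 ]
```

step_arm:
  rows:
    - {"gripper": 1, "x": 0, "y": -4, "z": 5.5, "ax": 0, "ay": 0, "az": 0}
    - {"gripper": 1, "x": 0, "y": -4, "z": 5.5, "ax": 0, "ay": 0, "az": 0}
    - {"gripper": 1, "x": 0, "y": -3.5, "z": 5.5, "ax": 0, "ay": 0, "az": 0}
    - {"gripper": 1, "x": 0, "y": -3.5, "z": 5.5, "ax": 0, "ay": 0, "az": 0}
    - {"gripper": 1, "x": 0, "y": -3, "z": 5.5, "ax": 0, "ay": 0, "az": 0}
    - {"gripper": 1, "x": 0, "y": -2.5, "z": 5.5, "ax": 0, "ay": 0, "az": 0}

```text
clock: 14.45
eef_pos: [542.3, -183.4, 192.3]
tcp_rot: [0.0, 0.996, 0.092, -0.001]
ft_force: [0.0, -1.7, -0.1]
gripper_width: -0.2
```

```bash
python3 cv.py 0 70 165
```

```text
t 14.45 F cover [-0.272 -1.687 -0.057] w -0.18745907952915764
TCP cover [ -0.017  58.556 192.346] tip [ -0.063  58.548 167.346] 
tool axes in cover
 [[ 1.     0.001 -0.002]
 [ 0.001 -1.    -0.   ]
 [-0.002  0.    -1.   ]]
rel tool for TCP-> [  0.077 -11.453  27.342]
```

The force has gone horizontal, so I'll check the contact before pressing on.

```bash
python3 -c "
from h import *
a=cv2.resize(bot.get_image('scene')[110:240,160:290,::-1],(400,400),interpolation=2)
b=cv2.resize(bot.get_image('wrist')[:,:,::-1],(400,300),interpolation=3)
o=np.zeros((400,800,3),np.uint8);o[:,:400]=a;o[:300,400:]=b;cv2.imwrite('pics/s3.png',o)"
```

```text
(no output)
```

View pics/s3.png

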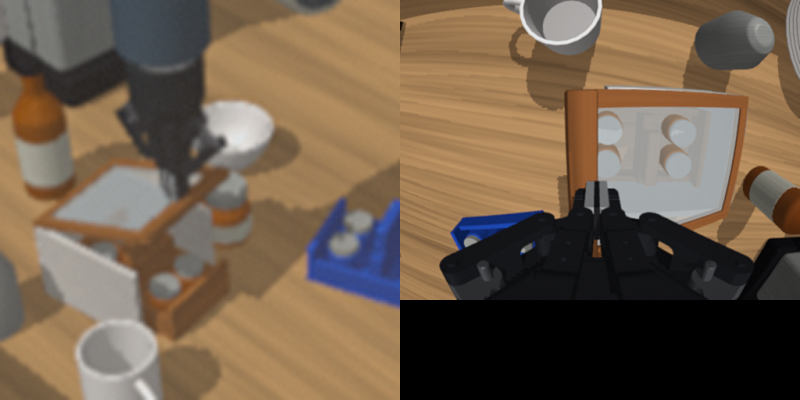

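The lid is now about a third open with the fingertips on the free-edge strip, so contact is good. I'll keep lowering.

step_arm:
  rows:
    - {"gripper": 1, "x": 0, "y": -2.5, "z": 5.5, "ax": 0, "ay": 0, "az": 0}
    - {"gripper": 1, "x": 0, "y": -2.5, "z": 5.5, "ax": 0, "ay": 0, "az": 0}
    - {"gripper": 1, "x": 0, "y": -2, "z": 5, "ax": 0, "ay": 0, "az": 0}
    - {"gripper": 1, "x": 0, "y": -2, "z": 5, "ax": 0, "ay": 0, "az": 0}
    - {"gripper": 1, "x": 0, "y": -1.5, "z": 5, "ax": 0, "ay": 0, "az": 0}

```text
clock: 14.97
eef_pos: [540.3, -172.6, 164.7]
tcp_rot: [0.0, 0.996, 0.092, -0.001]
ft_force: [0.8, -0.8, 0.0]
gripper_width: -0.0
```

```bash
python3 cv.py 0 73 139
```

```text
t 14.9667 F cover [ 0.602 -0.883  0.01 ] w -0.010098780667207246
TCP cover [ -0.005  69.552 164.671] tip [ -0.043  69.54  139.671] 
tool axes in cover
 [[ 1.     0.    -0.002]
 [ 0.    -1.    -0.   ]
 [-0.002  0.    -1.   ]]
rel tool for TCP-> [ 0.046 -3.461 25.669]
```

step_arm:
  rows:
    - {"gripper": 1, "x": 0, "y": 0, "z": 5, "ax": 0, "ay": 0, "az": 0}
    - {"gripper": 1, "x": 0, "y": 0, "z": 5, "ax": 0, "ay": 0, "az": 0}
    - {"gripper": 1, "x": 0, "y": 0, "z": 4, "ax": 0, "ay": 0, "az": 0}

```text
clock: 15.22
eef_pos: [540.0, -171.4, 148.7]
tcp_rot: [-0.001, 0.996, 0.092, -0.001]
ft_force: [0.5, 0.8, 1.6]
gripper_width: 0.1
```

step_arm:
  rows:
    - {"gripper": 1, "x": 0, "y": 0, "z": 4, "ax": 0, "ay": 0, "az": 0}

```text
clock: 15.3
eef_pos: [540.0, -171.2, 144.1]
tcp_rot: [-0.001, 0.996, 0.092, -0.001]
ft_force: [0.2, 0.2, 1.0]
gripper_width: -0.2
```

step_arm:
  rows:
    - {"gripper": 1, "x": 0, "y": 0, "z": 3, "ax": 0, "ay": 0, "az": 0}

```text
clock: 15.38
eef_pos: [539.9, -171.1, 140.4]
tcp_rot: [-0.001, 0.996, 0.092, -0.001]
ft_force: [-1.1, 0.5, 1.7]
gripper_width: 0.2
```

step_arm:
  rows:
    - {"gripper": 1, "x": 0, "y": 0, "z": 2, "ax": 0, "ay": 0, "az": 0}

```text
clock: 15.47
eef_pos: [539.9, -171.2, 138.8]
tcp_rot: [-0.001, 0.996, 0.092, -0.001]
ft_force: [-6.7, 5.4, 20.8]
gripper_width: -0.3
```

Firm stop at z ≈ 139, as predicted for shut (114 + 25). I'll rise straight off and check.

step_arm:
  rows:
    - {"gripper": 1, "x": 0, "y": 0, "z": -8, "ax": 0, "ay": 0, "az": 0}
    - {"gripper": 1, "x": 0, "y": 0, "z": -30, "ax": 0, "ay": 0, "az": 0}
    - {"gripper": 1, "x": 0, "y": 0, "z": -38, "ax": 0, "ay": 0, "az": 0}
    - {"gripper": 1, "x": 0, "y": 0, "z": -38, "ax": 0, "ay": 0, "az": 0}
    - {"gripper": 1, "x": 0, "y": -30, "z": -20, "ax": 0, "ay": 0, "az": 0}
    - {"gripper": 1, "x": 0, "y": -35, "z": 0, "ax": 0, "ay": 0, "az": 0}
    - {"gripper": 1, "x": 0, "y": -35, "z": 0, "ax": 0, "ay": 0, "az": 0}
    - {"gripper": 1, "x": 0, "y": -35, "z": 0, "ax": 0, "ay": 0, "az": 0}
    - {"gripper": 1, "x": 0, "y": 0, "z": 0, "ax": 0, "ay": 0, "az": 0}
    - {"gripper": 1, "x": 0, "y": 0, "z": 0, "ax": 0, "ay": 0, "az": 0}

```text
clock: 16.3
eef_pos: [514.4, -35.8, 281.4]
tcp_rot: [-0.001, 0.996, 0.089, -0.001]
ft_force: [0.4, 0.5, 0.6]
gripper_width: 0.0
```

```bash
python3 -c "
from h import *
a=cv2.resize(bot.get_image('scene')[100:260,140:340,::-1],(400,320),interpolation=2)
b=cv2.resize(bot.get_image('wrist')[:,:,::-1],(400,300),interpolation=3)
c=cv2.resize(bot.get_image('top')[100:260,80:400,::-1],(560,280),interpolation=2)
o=np.zeros((600,800,3),np.uint8);o[:320,:400]=a;o[:300,400:]=b;o[320:,:560]=c;cv2.imwrite('pics/s4.png',o)"
```

```text
(no output)
```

View pics/s4.png

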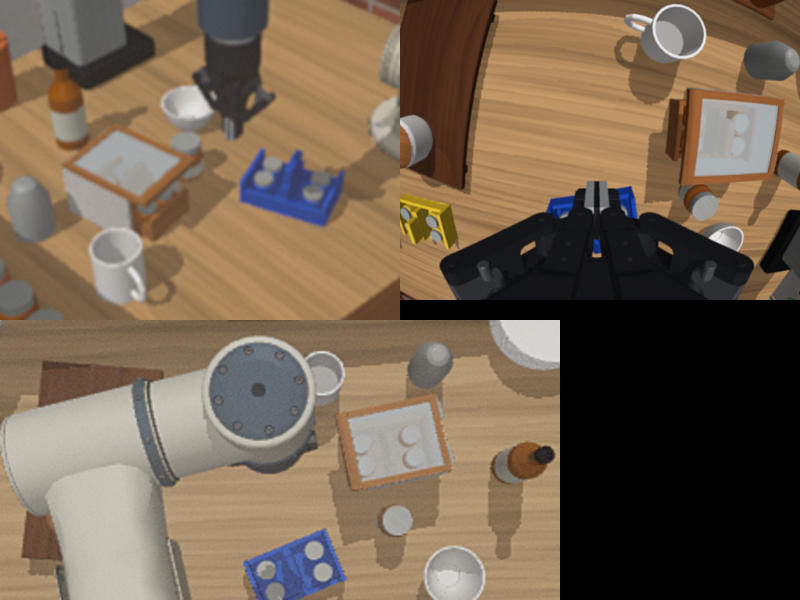

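```bash
python3 -c "
from h import *
c,G=wcam()
C=np.array([553.5,-241.5,0]);M=R.from_euler('z',.183).as_matrix()
P=lambda L:print(((wproj(c,G,np.array(L,float)@M.T+C)/2)+[400,0]).round(1).tolist())
P([[50,80,50],[-50,80,50],[50,80,0],[-50,80,0]]);P([[50,90,50],[-50,90,50]]);P([[68,90,114],[-68,90,114],[68,-88,114],[-68,-88,114]])
im=bot.get_image('wrist')[:,:,::-1];cv2.imwrite('pics/w6.png',cv2.resize(im[90:250,310:512],(757,600),interpolation=2))"
```

```text
[[679.0, 98.4], [674.5, 159.4], [669.4, 96.1], [666.2, 150.5]]
[[673.0, 98.1], [668.8, 159.5]]
[[689.0, 88.3], [680.1, 186.2], [785.9, 99.0], [772.2, 179.9]]
```

View pics/w6.png

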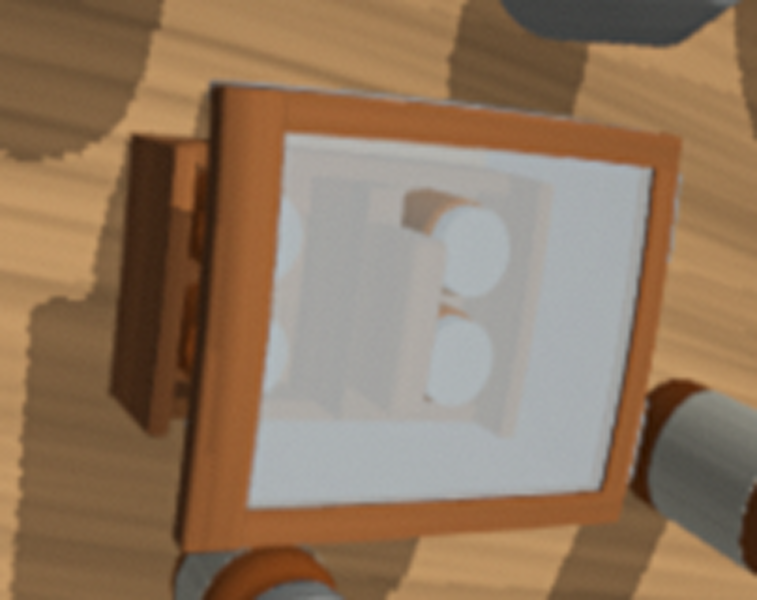

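The crop's caddy corners map to (678,99.5) and (674.5,161). The model predicts (679,98) and (674.5,159) for fully home. The lid corners also match the shut lid to within about 2.5 px. I'm handing in.

```bash
python3 -c "
from h import *
print(bot.finish_job())"
```

```text
the job is handed in; nothing more can be done
None
```

The caddy is fully home against the end board with the lid shut over it, and the job was handed in at about 16.5 s of the 64 s.

**What I did**
- I lifted the wooden caddy off the riser by its handle and stood it on the counter about 178 mm out along the cover's lane. I let go of it there.
- I pushed it in with closed fingers until the force jumped from about 6 N to about 27 N and motion stopped, with the tool at the predicted home position.
- I lowered the lid by its free-edge strip at about 2 N. There was a brief push of about 21 N as it seated, at the predicted height, and then I backed clear.

**Last checks**
- **Caddy and lid:** in the final wrist view, the caddy corners match the fully home model and the lid corners match the shut lid, all within about 2 mm.
- **Other objects:** the mug, jam jar, bowl, syrup, sugar and blue look-alike looked undisturbed, though I compared them by eye only. The arm hid the crock and most of the riser in the last top view, so the crock was only glimpsed in the wrist pictures, still standing.
- **Disagreement:** the first estimate of the cover position, from the fixed cameras, was about 5 mm off the later wrist-camera fit. I used the wrist fit.

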